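Set a stone blank to the fence and length stop of a trim saw

ROBOT

A 6-joint arm with a two-finger parallel gripper is mounted at the origin on the work surface. World frame = base frame: x ahead of the robot, y to its left, z up, the work surface at z = 0. Lengths are in m, angles in rad, forces in N, time in s.
With the tool pointing down it reaches from about 0.35 to 0.975 m from the base axis. Payload 4.9 kg.
Tool frame: the origin (TCP) lies on the mounting face of the last link; the fingertips stand 173 mm ahead of it and the grasp point (between the pads) lies ctrl.pinch_z ahead of it (ctrl.pinch_z is the distance from the TCP to the grasp point, in m); z points along the fingers, y is the line along which they close (so a half turn about z gives the same grasp; the last joint's range is limited). The gripper opens to 85 mm and grips with 20 to 120 N. Pads are 22 mm wide; open, the fingers measure 114 mm over their backs; the gripper's body (76 mm by 85 mm) begins 54 mm behind the grasp point. The pads swing forward as they close: fully open they stand 13 mm farther back than shut.
Start: joints at [1.155, 0.053, 1.613, -0, 1.476, -0.119], TCP at [0.183, 0.598, 0.405] pointing down, gripper open.
Joint ranges: [-3.01, 3.01], [-1.01, 2.22], [0.06, 2.58], [-1.02, 4.17], [0.09, 2.62], [-3.14, 3.14]. Speed limits (rad/s): [2.57, 2.57, 3.14, 3.14, 3.14, 3.14].

INTERFACE

Orientations are given as a rotation vector (axis times angle).
In Python, from station import telemetry, eyes, ctrl gives the robot as it stands.
- The arm moves only by the tool apply_moves, never from a script. Its argument "plan" is a list of rows, each a list of 5 numbers: the finger opening in m, from 0 to 0.0854, then the shift along the tool's x, y, z in m, then the turn about the tool's z in rad. In form: [[jaw, x, y, z, roll], ...]. A call has 1 to 12 rows; each row is the pose to reach, as a shift and turn from the pose commanded when the call began, along the tool's axes at that moment; what a row does not reach only later rows make up. A row lasts 1/12 s, in which the tool goes at most 41.7 mm and 7.16 degrees, less where a joint would pass 70% of its speed; a pose out of reach is approached as far as the arm can. A call with a gripper value outside its range is refused whole. The fingers move at their own pace and stop on an object; "newtons" is the grip in N (left out, the last holds). Time passes only in rows, so rows that repeat a pose let the fingers close. It gives the time, the measured TCP pose, the force, the opening and the grip force at its end, in the units of the state.
- telemetry.get_obs(): the state, without advancing time (a new reading comes with each control period).
- eyes.get_image(name): name is "scene" or "top" or "wrist"; returns a dict with "img" (420x560x3 uint8, blue, green, red), "range_z" (420x560 float32, m along the optical axis (not along the pixel's ray), 0 where there is no reading), "K" (3x3 intrinsics, pixels), "pose" (4x4, takes a point from camera to world coordinates); the wrist camera has in their place "hand_eye" (4x4, takes a point from camera to tool coordinates, whose origin is the TCP and whose axes are the flange's). Camera axes: x right, y down, z forward; pixel columns grow to the right and rows downward; lengths in m; the calibration is good to about 2 mm. A picture is of the moment at which its call begins: read the wrist's pose just before it.
- ctrl.finish_job(): hands the job in; it is judged then, once.
Trained networks look in a picture, given as the dict that the camera call returned (one of the last four; its "shot" number tells which), for a name from the list of things; names that differ only in an ending like _2 or _b are one class to them, and where a whole thing is asked for, a point or a joint stands for the part that bears it (a point fixed in the world has none). Each returns a list of dicts, best first, with "confidence" (0 to 1); they miss things now and then, are a little off and sometimes report something else, mostly with a low value. They report only what shows in the picture. A call takes as long as a camera call. They do not tell look-alikes from the thing itself.
- eyes.search_frame(thing, picture): "box" ([left, top, right, bottom] in pixels, round what is visible of it).
- eyes.outline_of(thing, picture): "region" (420x560 bool, what is visible of it) and "box" ([left, top, right, bottom] in pixels, round what is visible of it).
- eyes.tip_of(thing, picture): "point" ([column, row] in pixels: a listed point, or the origin of a listed thing).
The state is a dict: "t": time; "q": joint angles; "dq": joint speeds; "effort": joint torques, N m; "tool_pos": TCP position; "tool_rot": TCP orientation; "contact_force": force on the tool from outside, world axes, zero at the start; "wrist_torque": the same for the moment, N m; "opening": finger opening in m; "grip_force": force on a finger pad.
Only numpy, scipy, OpenCV 4.12 (cv2) and the standard library are available. Lean on these libraries where they do the work, as an engineer would, in place of code of your own. Each camera call takes 0.05 s, during which the arm holds its last target. There are 200 camera calls.

TASK

Set up the next cut on the trim saw: slide the length stop along the fence until its stop face is at the scale's longest line (50 mm from the blade) and let go; its spring brake keeps it there. Then lay the stone blank on the carriage and press it into the corner, sawn long side flat against the fence, sawn end against the stop, broken end across the blade line. Finish while holding it there with a light steady push on both, enough that neither contact opens but not so much that the stop leaves its line, and leave the other things alone.

Things in the scene. Friction and masses are not known exactly. Their poses are not given: they have to be found in the camera images.
- saw: Bench trim saw, red tank 320 x 300 mm, switched off, fixed. Origin: centre of its underside, on the bench; x from the operator's end (robot side) to the blade end, y to the robot's left, z up. The carriage, fixed for this job, is a flat plate over x = -0.155 to -0.005 m, y = -0.131 to 0.131 m, its top 126 mm above the bench; the fence stands along its robot-side edge.
- blade (a point): Point of the saw blade nearest the robot, at deck height (116 mm above the bench). The blade is a 150 mm disc in the saw's x-z plane, standing 35 mm above the deck beyond the carriage; a clear hood, top 165 mm above the bench, covers its back half. A thin dark slot across the carriage marks the blade line.
- fence: Aluminium bar on the carriage, 16 mm thick, 250 mm long, 22 mm high, parallel to the saw's y axis, with a scale on its top, a line every 10 mm. Origin: at the foot of its front face (which looks to the saw's +x), half-way along. Axes as the saw's: front face is the plane x = 0, carriage top z = 0, blade line at y = -0.030 m.
- mark (a point): The 50 mm line: the longest of the scale, across the fence's whole top, down its front and 36 mm over the carriage (the others go half-way over the fence). Point: on the line at the fence's front top edge, 50 mm from the blade plane, 22 mm above the carriage.
- stop_shoe: Shoe of the length stop, moving with it: a steel finger 10 mm thick (along the slide), over the carriage from 1 to 39 mm in front of the fence, top 25 mm above it. Its stop face looks to the saw's -y, to the blade line. Origin: foot of the stop face, at the carriage top and the fence's front face; axes as the saw's, the stop face is the plane y = 0.
- stop_tab (a point): Centre of the top of the upright ribbed tab that moves the stop: 12 mm thick along the slide, 22 mm across, top 60 mm above the carriage, rising 31 mm from a saddle 24 x 30 mm whose top is 29 mm above the carriage. Tab centre is 12 mm to the +y side of the stop face and 7 mm behind the fence's front face.
- stop (a joint): Position of the length stop in m, growing away from the blade (saw +y), range 0 to 0.09. The stop face is 0.030 + value from the blade plane: on the 50 mm line at 0.020. A spring brake holds it where it is left; some 14 N slide it, either way, so a push of that size shoves it off its line.
- blank: Grey soapstone blank, 44 (x) x 80 (y) x 54 (z) mm, about 0.5 kg, lying upright on the bench. Origin: centre of its underside. The long sides, top, underside and the +y end are sawn flat and square; the last 22 mm at its -y end are broken and irregular, narrower than the rest. The 44 mm across its long sides suits a grip.
- blank_end (a point): Centre of the lower edge of the blank's sawn flat end: 40 mm along the blank's +y from its origin, at its underside.
- wheel: Brass grinding wheel, 150 mm across, 34 mm high with its hub, lying loose on the bench. Origin: centre of its underside. To be left alone.
- dressing_stick: Grey dressing stick, 150 x 25 x 25 mm, lying loose on the bench. Origin: centre of its underside. To be left alone.
- water_bottle: White water bottle, 66 mm across, 170 mm tall, standing loose on the bench. Origin: centre of its underside. To be left alone.
Mind the look-alikes: they are no part of the job. Leave any purple look-alike of the blank alone.

How it is judged:
On the way, in this order (a step that is already met when the one before it is completed fails the run):
1. the length stop stands on the 50 mm line and has been let go (value of joint stop between 0.017 and 0.023 m and contact force between stop_shoe and anything else below 0.5 N and distance between the grasp point and stop_tab above 0.05 m), for 0.2 s.
2. the blank is in the corner, touching fence and stop (contact force between blank and fence above 1 N and contact force between blank and stop_shoe above 1 N), for 0.2 s.
At the end, for the whole second after the job is handed in: The fingers hold the blank in the corner, still: 1 to 30 N on the fence, over 1 N on the shoe, flat on the carriage (3 mm), squared to the fence within 2 degrees, sawn side and end within 3 mm of fence and stop faces, stop within 3 mm of the 50 mm line (all of step 2 and value of joint stop between 0.017 and 0.023 m and contact force between blank and fence below 30 N and contact force between blank and the fingers above 1 N and angle between the y axis of blank and the y axis of fence, either way round below 0.035 rad and angle between blank's own z axis and vertical below 0.05 rad and z of blank_end in the frame of fence between -0.003 and 0.003 m and y of blank_end in the frame of stop_shoe between -0.003 and 0.003 m and x of blank_end in the frame of fence between 0.019 and 0.025 m and linear speed of blank below 0.01 m/s); the arm keeps its last pose, push and grip.
It fails at once if the wheel, the dressing stick or the water bottle is moved more than 3 cm (distance of any of wheel, dressing_stick, water_bottle from where it was at the start of the episode above 0.03 m).
It also fails if it takes over 72 s, if anything falls off the work surface, if the arm or the gripper's body presses on something with over 40 N, if the wrist force passes 120 N, or if a joint passes its speed limit or range.

## Working session

There is one attempt and no reset: what is moved stays moved. The work goes in short steps, Python scripts to look and compute and a tool call to move; the robot and the scene stay as the last step left them, time stands still between calls to the robot, and variables do not carry over. Pictures are saved under pics/ and viewed, at most 10 in all, crops included, and the job is handed in when it is done.

Besides the shell and the picture viewer there is one more tool, called after ">>>" in YAML: its name, and indented under it one key for each argument. apply_moves: Moves the arm, as the interface text tells. Its arguments: {"type":"object","properties":{"plan":{"type":"array","items":{"type":"array","items":{"type":"number"}}},"newtons":{"type":"number"}},"required":["plan"]}

```bash
ls; mkdir -p pics; cat > h.py <<'E'
import numpy as np, cv2
from scipy.spatial.transform import Rotation as R
from station import telemetry, eyes, ctrl
def tool():
    o=telemetry.get_obs(); T=np.eye(4); T[:3,:3]=R.from_rotvec(o['tool_rot']).as_matrix(); T[:3,3]=o['tool_pos']; return T,o
def shot(n):
    T,o=tool(); p=eyes.get_image(n)
    p['W']=p['pose'] if 'pose' in p and p['pose'] is not None else T@p['hand_eye']; return p
def depth(p,u,v,r=1):
    d=p['range_z'][int(v)-r:int(v)+r+1,int(u)-r:int(u)+r+1]; d=d[d>0]; return np.median(d) if d.size else np.nan
def world(p,u,v,d=None):
    if d is None: d=depth(p,u,v)
    c=np.linalg.inv(p['K'])@[u,v,1]*d; return (p['W']@np.r_[c,1])[:3]
def atz(p,u,v,z):
    r=p['W'][:3,:3]@np.linalg.inv(p['K'])@[u,v,1]; o=p['W'][:3,3]; return o+r*(z-o[2])/r[2]
def cloud(p,m=None):
    v,u=np.nonzero((p['range_z']>0)&(m if m is not None else True)); d=p['range_z'][v,u]
    c=np.linalg.inv(p['K'])@np.c_[u,v,np.ones(len(u))].T*d
    return (p['W'][:3,:3]@c).T+p['W'][:3,3]
def proj(p,X):
    c=np.linalg.inv(p['W'])@np.r_[X,1]; q=p['K']@c[:3]; return q[:2]/q[2]
E
python3 - <<'E'
from h import *
np.set_printoptions(precision=4,suppress=True)
o=telemetry.get_obs();print(ctrl.pinch_z,o['t'],o['tool_pos'],o['tool_rot'],o['opening'])
for n in ['scene','top']:
    p=shot(n); cv2.imwrite(f'pics/{n}0.png',p['img'])
    print(n,p['W'][:3,3])
    for t in ['saw','fence','blank','wheel','dressing_stick','water_bottle','stop_shoe']:
        for b in eyes.outline_of(t,p)[:3]:
            c=cloud(p,b['region']); print(t,round(b['confidence'],2),np.round(b['box']),np.median(c,0),c[:,2].max() if len(c) else 0)
    for t in ['blank','blank_end','stop_tab','mark','stop_shoe','blade','fence']:
        for b in eyes.tip_of(t,p)[:3]:
            print(' tip',t,round(b['confidence'],2),np.round(b['point']),world(p,*b['point']))
E
```

```text
pics
0.1547 0.0 [0.1827 0.5974 0.4034] [-0.4644 -3.1065  0.0031] 0.08529964031836557
scene [ 1.152  -0.814   1.2924]
saw 0.97 [259. 127. 425. 266.] [0.6278 0.0414 0.1171] 0.19793705704812736
fence 0.6 [272. 144. 315. 184.] [0.4598 0.0309 0.1454] 0.15490455168146355
blank 0.57 [164. 260. 192. 288.] [ 0.4327 -0.4118  0.049 ] 0.061171713463468835
blank 0.46 [337.  95. 355. 140.] [0.4252 0.3634 0.0904] 0.17554606074727075
wheel 0.72 [237. 270. 293. 324.] [ 0.653  -0.2957  0.0215] 0.040595030550994116
dressing_stick 0.83 [167. 312. 214. 348.] [ 0.574  -0.4965  0.0238] 0.032469759626013506
dressing_stick 0.54 [335.  96. 356. 143.] [0.4255 0.3644 0.0888] 0.17554606074727075
water_bottle 0.85 [339.  95. 356. 142.] [0.4259 0.3642 0.0912] 0.17554606074727075
stop_shoe 0.42 [318. 145. 327. 156.] [0.4822 0.1512 0.1436] 0.15367470754674262
 tip blank 0.49 [347. 134.] [0.4416 0.3619 0.0317]
 tip blank 0.26 [194. 331.] [ 0.5843 -0.4974  0.0249]
 tip blank_end 0.78 [227. 240.] [ 0.4594 -0.2476  0.0525]
 tip blank_end 0.56 [188. 270.] [ 0.443  -0.3873  0.0394]
 tip stop_tab 0.71 [313. 133.] [0.4451 0
[... 1016 characters left out ...]
6. 145. 272.] [0.4154 0.3656 0.114 ] 0.1747625583399428
stop_shoe 0.54 [191. 238. 287. 251.] [0.4552 0.0636 0.1476] 0.15661717703600275
stop_shoe 0.41 [203. 225. 210. 240.] [0.4859 0.1519 0.1505] 0.15726372813003264
 tip blank 0.93 [357. 248.] [ 0.4527 -0.2522  0.0544]
 tip blank 0.58 [410. 262.] [ 0.4157 -0.3975  0.0562]
 tip blank_end 0.85 [398. 258.] [ 0.4299 -0.3742  0.0087]
 tip blank_end 0.59 [343. 258.] [ 0.4293 -0.218  -0.0011]
 tip stop_tab 0.43 [198. 242.] [0.459  0.1728 0.1499]
 tip mark 0.88 [229. 239.] [0.4709 0.0951 0.1266]
 tip stop_shoe 0.41 [210. 242.] [0.4596 0.1426 0.1485]
 tip blade 0.74 [249. 194.] [0.593  0.0441 0.1153]
 tip fence 0.95 [237. 240.] [0.4665 0.074  0.1276]
```

```bash
python3 - <<'E'
import cv2,numpy as np
a=cv2.imread('pics/scene0.png')[90:350,150:430]; b=cv2.imread('pics/top0.png')[130:290,100:460]
a=cv2.resize(a,None,fx=1.7,fy=1.7,interpolation=2); b=cv2.resize(b,(800,356))
a=cv2.resize(a,(260,241)) if 0 else a
cv2.imwrite('pics/a.png',a); cv2.imwrite('pics/b.png',b)
E
```

```text
(no output)
```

View pics/a.png

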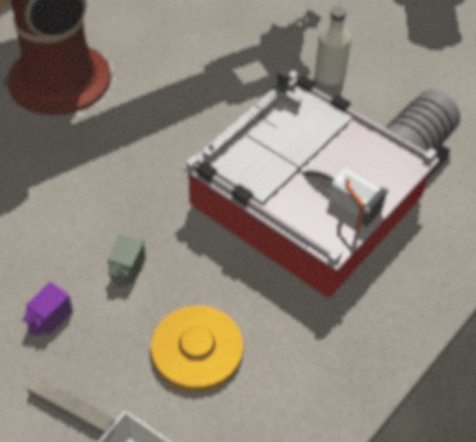

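View pics/b.png

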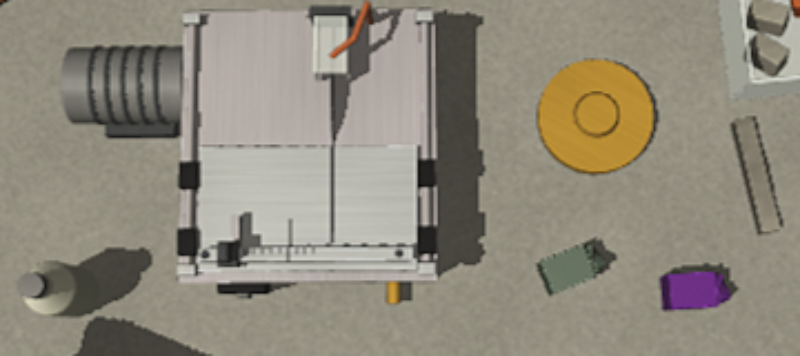

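The grey blank is at (0.448, -0.25), with its broken end away from the saw. The purple look-alike is at y -0.40 and the stop is at the left end of the fence. I'll go above the stop now.

>>> apply_moves:
  plan:
    - [0.0854,-0.36,-0.34,-0.01,-0.297]
    - [0.0854,-0.36,-0.34,-0.01,-0.297]
    - [0.0854,-0.36,-0.34,-0.01,-0.297]
    - [0.0854,-0.36,-0.34,-0.01,-0.297]
    - [0.0854,-0.36,-0.34,-0.01,-0.297]
    - [0.0854,-0.36,-0.34,-0.01,-0.297]
    - [0.0854,-0.36,-0.34,-0.01,-0.297]
    - [0.0854,-0.36,-0.34,-0.01,-0.297]
    - [0.0854,-0.36,-0.34,-0.01,-0.297]
    - [0.0854,-0.36,-0.34,-0.01,-0.297]
    - [0.0854,-0.36,-0.34,-0.01,-0.297]
    - [0.0854,-0.36,-0.34,-0.01,-0.297]

```text
t: 2.5
tool_pos: [0.4281, 0.165, 0.4152]
tool_rot: [0.001, 3.14, 0.0]
contact_force: [0.0, 0.1, -0.0]
opening: 0.0856
grip_force: 0.0
```

```bash
python3 - <<'E'
from h import *
np.set_printoptions(precision=4,suppress=True)
p=shot('wrist'); T,o=tool(); print(o['t'],T,p['W'])
cv2.imwrite('pics/w1.png',p['img'])
for t in ['blank','stop_tab','mark','stop_shoe','blade','fence']:
    for b in eyes.tip_of(t,p)[:2]:
        print(' tip',t,round(b['confidence'],2),np.round(b['point']),world(p,*b['point']))
E
```

```text
2.55 [[-1.      0.0065  0.0034  0.4305]
 [ 0.0065  1.     -0.0045  0.161 ]
 [-0.0035 -0.0045 -1.      0.4153]
 [ 0.      0.      0.      1.    ]] [[ 0.0015  0.953   0.3029  0.3515]
 [ 1.     -0.0014 -0.0004  0.1645]
 [ 0.      0.3029 -0.953   0.383 ]
 [ 0.      0.      0.      1.    ]]
 tip stop_tab 0.61 [277. 266.] [0.4553 0.1607 0.1844]
 tip mark 0.68 [198. 252.] [0.4621 0.0959 0.1465]
 tip blade 0.82 [163. 356.] [0.4119 0.134  0.3167]
```

View pics/w1.png

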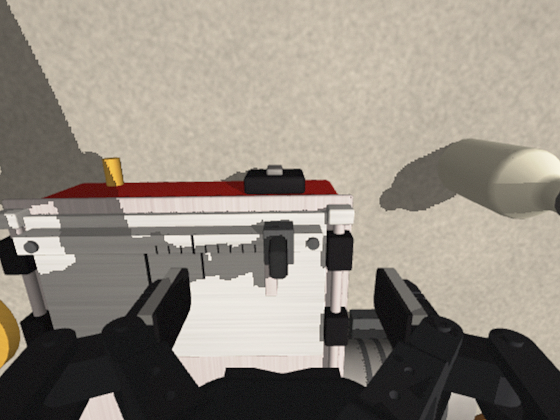

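The wrist view shows the tab at about (277,262). The long line crosses the fence top at col 193 and runs down over the carriage at col 203, and the blade slot is at col 149. Next I'll measure the tab, the line and the yaw.

```bash
python3 - <<'E'
from h import *
np.set_printoptions(precision=4,suppress=True)
p=shot('wrist'); T,o=tool(); print(T[:3,3])
c=cloud(p); 
t=c[(c[:,2]>.178)&(c[:,2]<.19)&(abs(c[:,0]-.455)<.03)&(abs(c[:,1]-.16)<.04)]
print('tab',len(t),t.mean(0),t.min(0),t.max(0))
s=c[(c[:,2]>.144)&(c[:,2]<.153)&(c[:,0]>.43)&(c[:,0]<.49)&(c[:,1]>-.03)&(c[:,1]<.13)]
xs=[]
for y in np.arange(-.03,.13,.01):
    q=s[abs(s[:,1]-y)<.005]; 
    if len(q)>5: xs.append((y,q[:,0].min(),q[:,0].max(),q[:,2].mean()))
xs=np.array(xs);print(xs); print('slope front',np.polyfit(xs[:,0],xs[:,2],1),'rear',np.polyfit(xs[:,0],xs[:,1],1))
# saddle / shoe
s=c[(c[:,2]>.151)&(c[:,2]<.159)&(c[:,0]>.42)&(c[:,0]<.5)&(abs(c[:,1]-.16)<.03)];print('saddle',s.min(0),s.max(0))
s=c[(c[:,2]>.147)&(c[:,2]<.155)&(c[:,0]>.475)&(c[:,0]<.51)&(abs(c[:,1]-.16)<.03)];print('shoe',len(s),s.min(0),s.max(0))
for u,v,z in [(193,237,.148),(193,250,.148),(203,262,.126),(203,278,.126),(149,262,.126),(149,280,.126)]: print(u,v,atz(p,u,v,z))
g=cv2.cvtColor(p['img'],6); print(g[244,183:206],g[270,140:210])
E
```

```text
[0.427  0.1684 0.4146]
tab 562 [0.4534 0.1613 0.1833] [0.4435 0.1544 0.1781] [0.4657 0.1678 0.1863]
[[-0.03    0.448   0.464   0.1464]
 [-0.02    0.4478  0.4647  0.1464]
 [-0.01    0.4478  0.4645  0.1465]
 [ 0.      0.4474  0.4633  0.1463]
 [ 0.01    0.4476  0.4632  0.1464]
 [ 0.02    0.4475  0.4633  0.1464]
 [ 0.03    0.4471  0.463   0.1464]
 [ 0.04    0.447   0.4635  0.1464]
 [ 0.05    0.4472  0.4634  0.1464]
 [ 0.06    0.4467  0.4633  0.1465]
 [ 0.07    0.4464  0.4633  0.1464]
 [ 0.08    0.4468  0.4628  0.1465]
 [ 0.09    0.4468  0.4628  0.1465]
 [ 0.1     0.4466  0.4623  0.1464]
 [ 0.11    0.446   0.4626  0.1464]
 [ 0.12    0.4462  0.4623  0.1464]]
slope front [-0.0119  0.4638] rear [-0.012   0.4476]
saddle [0.4394 0.149  0.151 ] [0.4695 0.1844 0.1586]
shoe 246 [0.4756 0.1495 0.1476] [0.5009 0.1595 0.1508]
193 237 [0.4471 0.097  0.148 ]
193 250 [0.4584 0.096  0.148 ]
203 262 [0.4803 0.0973 0.126 ]
203 278 [0.4964 0.0961 0.126 ]
149 262 [0.4803 0.0491 0.126 ]
149 280 [0.4985 0.0468 0.126 ]
[227 227 233 200 109  17  96 200 229 223 225 224 224 224 223 224 224 225
 223 223 223 224 224] [127 122  78  13  12  64 109 126 123 125 123 123 124 125 124 125 124 120
 125 125 124 125 123 123 124 123 124 121 120 112 111 108 109 111 110 110
 110 111 113 102  67  28  20  23  29  26  23  43 105 126 124 124 123 122
 123 124 126 105  54   6 101 130 125 124 122 122 123 124 124 124]
```

>>> apply_moves:
  plan:
    - [0.05,-0.028,-0.007,0.02,-0.012]
    - [0.05,-0.028,-0.007,0.04,-0.012]
    - [0.05,-0.028,-0.007,0.06,-0.012]
    - [0.05,-0.028,-0.007,0.06,-0.012]
    - [0.05,-0.028,-0.007,0.06,-0.012]

```text
t: 3.32
tool_pos: [0.4548, 0.1612, 0.3536]
tool_rot: [0.022, -3.139, 0.001]
contact_force: [-0.3, -0.7, 0.7]
opening: 0.0499
grip_force: 0.0
```

```bash
python3 - <<'E'
from h import *
np.set_printoptions(precision=4,suppress=True)
p=shot('wrist'); p=shot('wrist'); T,o=tool(); print(o['t'],o['opening'],T)
c=cloud(p)
t=c[(c[:,2]>.178)&(c[:,2]<.19)&(abs(c[:,0]-.455)<.03)&(abs(c[:,1]-.16)<.016)]
print('tab',len(t),t.mean(0),t.min(0),t.max(0))
cv2.imwrite('pics/w2.png',p['img'])
E
```

```text
3.4167 0.05015478592850802 [[-0.9999 -0.0137  0.0019  0.4556]
 [-0.0137  0.9999  0.0004  0.161 ]
 [-0.0019  0.0003 -1.      0.3561]
 [ 0.      0.      0.      1.    ]]
tab 1084 [0.4534 0.1612 0.1833] [0.4437 0.1544 0.1781] [0.4659 0.1679 0.1864]
```

View pics/w2.png

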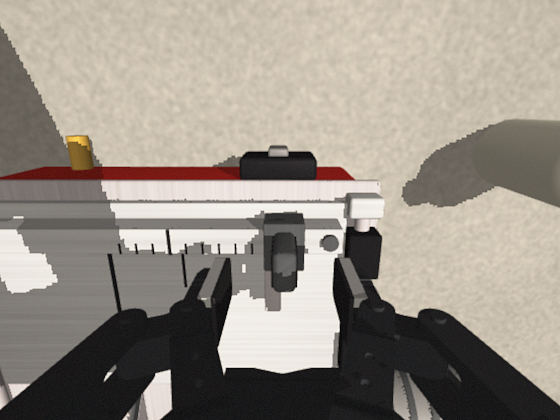

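The tab sits centred between the fingers. Going down and closing on it.

>>> apply_moves:
  plan:
    - [0.05,0,0,0.021,0]
    - [0.05,0,0,0.021,0]
    - [0.0,0,0,0.021,0]
    - [0.0,0,0,0.021,0]
    - [0.0,0,0,0.021,0]
    - [0.0,0,0,0.021,0]
    - [0.0,0,0,0.021,0]
    - [0.0,0,0,0.021,0]
  newtons: 50

```text
t: 4.08
tool_pos: [0.4559, 0.161, 0.3355]
tool_rot: [-0.02, 3.139, 0.005]
contact_force: [-0.8, 5.2, 2.8]
opening: 0.0113
grip_force: 50.5
```

>>> apply_moves:
  plan:
    - [0.0,0,-0.008,0,0]
    - [0.0,0,-0.016,0,0]
    - [0.0,0,-0.024,0,0]
    - [0.0,0,-0.032,0,0]
    - [0.0,0,-0.04,0,0]
    - [0.0,0,-0.047,0,0]
    - [0.0,0,-0.051,0,0]
    - [0.0,0,-0.053,0,0]
    - [0.0,0,-0.053,0,0]
    - [0.0,0,-0.053,0,0]

```text
t: 4.92
tool_pos: [0.4566, 0.1088, 0.3355]
tool_rot: [-0.02, 3.139, 0.011]
contact_force: [-0.0, 12.4, 2.2]
opening: 0.011
grip_force: 50.6
```

```bash
python3 - <<'E'
from h import *
np.set_printoptions(precision=4,suppress=True)
p=shot('wrist'); T,o=tool(); print(o['t'],o['contact_force'],T[:3,3])
cv2.imwrite('pics/w3.png',cv2.resize(p['img'][200:340,180:380],(800,560),interpolation=0))
c=cloud(p)
for z0,z1,n,x0 in [(.178,.19,'tab',.43),(.147,.1535,'shoe',.47)]:
    t=c[(c[:,2]>z0)&(c[:,2]<z1)&(c[:,0]>x0)&(c[:,0]<.51)&(abs(c[:,1]-.105)<.025)]
    if len(t): print(n,len(t),t.mean(0),t.min(0),t.max(0))
E
```

```text
4.9667 [-0.9764 11.1402  2.2243] [0.4566 0.1088 0.3355]
tab 2157 [0.4517 0.1089 0.184 ] [0.4443 0.0897 0.178 ] [0.4683 0.1282 0.19  ]
shoe 159 [0.496  0.105  0.1494] [0.4887 0.1024 0.1477] [0.5019 0.1076 0.1511]
```

View pics/w3.png

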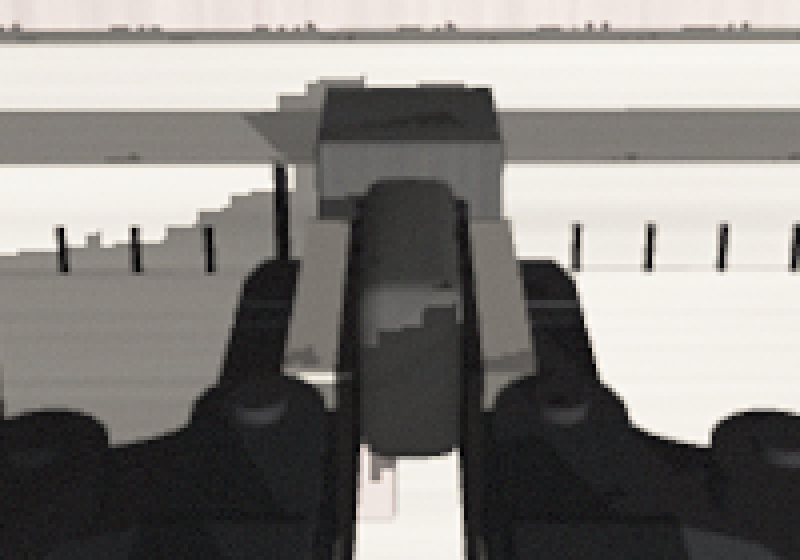

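The close crop shows the long line over the fence at about x=281 (col 250) and the saddle's blade-side edge, which is the stop-face plane, at x=319 (col 260). The stop therefore still has about 5 mm to go. I'll compute it.

```bash
python3 - <<'E'
from h import *
np.set_printoptions(precision=4,suppress=True)
p=shot('wrist'); g=cv2.cvtColor(p['img'],6)
print(p['K'][0],p['W'][:3,3],p['W'][:3,:3])
print(g[246,244:268],g[238,254:266])
a=lambda u,v,z:atz(p,u,v,z)
print('mark',a(250.2,246,.148),a(249.9,243,.148)); print('face L',a(259.7,242,.155),'R',a(305.3,242,.155))
for x in (63,137,210,281,576,649,722): print(round(a(180+x/4,262,.148)[1],4),end=' ')
E
```

```text
[317.6279   0.     281.9168] [0.38   0.1074 0.3032] [[-0.0118  0.9525  0.3042]
 [ 0.9999  0.0092  0.0099]
 [ 0.0066  0.3043 -0.9526]]
[247 245 247 254 190  24  28  69 232 212 132 135 136 137 121  89  88 107
 108 105 102 102 104 104] [ 98  98  98 100  84  76  97 108 106 107 104 102]
mark [0.4499 0.0924 0.148 ] [0.4481 0.0923 0.148 ]
face L [0.4445 0.0979 0.155 ] R [0.4443 0.121  0.155 ]
0.0628 0.0728 0.0827 0.0923 0.1322 0.1421 0.152
```

>>> apply_moves:
  plan:
    - [0.0,0,-0.002,0,0]
    - [0.0,0,-0.004,0,0]
    - [0.0,0,-0.005,0,0]
    - [0.0,0,-0.005,0,0]
    - [0.0,0,-0.005,0,0]

```text
t: 5.43
tool_pos: [0.4566, 0.104, 0.3355]
tool_rot: [-0.02, 3.139, 0.012]
contact_force: [-0.4, 13.9, 2.5]
opening: 0.0109
grip_force: 50.6
```

```bash
python3 - <<'E'
from h import *
np.set_printoptions(precision=4,suppress=True)
p=shot('wrist'); T,o=tool(); print(o['t'],o['contact_force'],T[:3,3])
cv2.imwrite('pics/w4.png',cv2.resize(p['img'][200:300,210:330],(720,600),interpolation=0))
g=cv2.cvtColor(p['img'],6); print(g[238:250:2,246:270]); print(g[238:250:2,298:312])
print([atz(p,u,242,.148)[1].round(4) for u in (250,255,260)],[atz(p,u,242,.155)[1].round(4) for u in (255,260,305)])
E
```

```text
5.4833 [-0.0702 12.8853  2.4414] [0.4566 0.1041 0.3355]
[[129 128 128 132 123 104  97  98 100  97  98  98  89  79  97 109 108 102
  103 104 104 108 105 102]
 [138 140 138 139 140 141 136 112  98 101 104  97  82  76  96 107 104 102
  105 104 104 101 105 103]
 [244 245 244 244 244 245 249 204 133 139  98  25  13  59  96 105 105 102
  102 102 105 104 104 103]
 [243 242 242 242 243 243 248 205 130 140 110  51  16  60  94 108 106 105
  103 103 105 105 103 105]
 [242 243 243 242 243 246 250 206 131 137 110  53   9  58  92 106 103  94
   82  98 107 105 105 106]
 [213 212 215 212 215 171 125 131 134 138 107  50   9  59  94 104 107  81
   53  51  91 108 107 110]]
[[107 109 101 102 103 102 103  93 101 119 127 126 125 129]
 [107 106 102 102 102 102 102  99 132 155 160 158 158 157]
 [108 107 102  99 103 102  99 133 227 244 242 241 241 240]
 [109 106 103 100 102 103  98 154 232 241 241 240 239 239]
 [107 105 103 101 103 104 104 172 234 242 239 239 239 239]
 [108 105  99 101 101 104  99 173 235 242 240 240 239 240]]
[np.float64(0.0878), np.float64(0.0904), np.float64(0.0931)] [np.float64(0.091), np.float64(0.0935), np.float64(0.1163)]
```

View pics/w4.png

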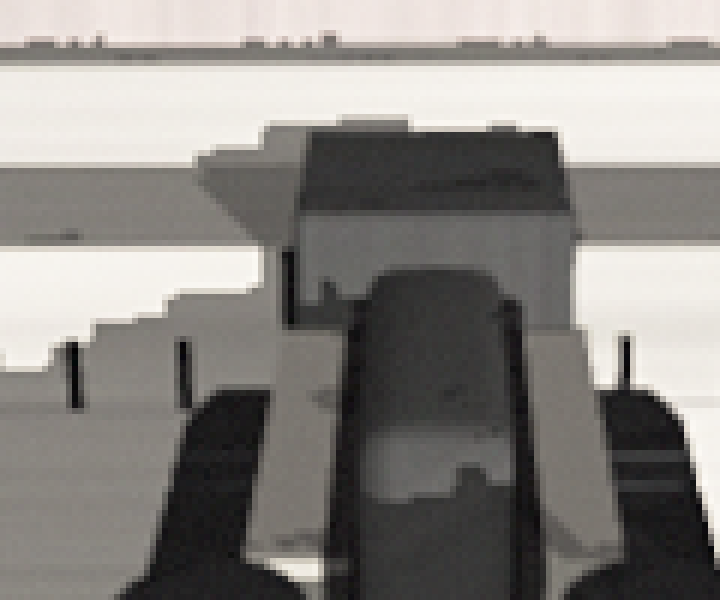

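The face edge is now about 0.8 mm short of the line. One more 0.8 mm nudge, then release and rise.

>>> apply_moves:
  plan:
    - [0.0,0,-0.0008,0,0]
    - [0.0,0,-0.0008,0,0]
    - [0.05,0,0,0,0]
    - [0.05,0,0,0,0]
    - [0.05,0,0,0,0]
    - [0.05,0,0,-0.03,0]
    - [0.05,0,0,-0.065,0]
    - [0.05,0,0,-0.1,0]
    - [0.05,0,0,-0.1,0]
    - [0.05,0,0,-0.1,0]
    - [0.05,0,0,-0.1,0]

```text
t: 6.4
tool_pos: [0.4562, 0.102, 0.4334]
tool_rot: [0.019, -3.141, 0.001]
contact_force: [-1.0, -0.8, -0.1]
opening: 0.05
grip_force: 0.0
```

```bash
python3 - <<'E'
from h import *
np.set_printoptions(precision=4,suppress=True)
p=shot('wrist'); p=shot('wrist'); T,o=tool(); print(o['t'],o['contact_force'],T[:3,3])
cv2.imwrite('pics/w5.png',cv2.resize(p['img'][210:310,210:330],(720,600),interpolation=0))
c=cloud(p)
for z0,z1,n,x0,x1 in [(.178,.19,'tab',.44,.47),(.147,.1535,'shoe',.471,.51),(.15,.157,'saddle',.437,.468)]:
    t=c[(c[:,2]>z0)&(c[:,2]<z1)&(c[:,0]>x0)&(c[:,0]<x1)&(abs(c[:,1]-.105)<.025)]
    if len(t): print(n,len(t),t.mean(0),t.min(0),t.max(0))
q=shot('top');print('blank',[(b['confidence'],b['box']) for b in eyes.outline_of('blank',q)])
for b in eyes.outline_of('blank',q):
    m=b['region']; c=cloud(q,m); c=c[c[:,2]>.04]; r=cv2.minAreaRect((c[:,:2]*1000).astype(np.float32)); print(len(c),r,np.median(q['img'][m],0),c.mean(0))
E
```

```text
6.5 [ 0.0784  0.5717 -0.3914] [0.456  0.1021 0.4318]
tab 516 [0.4546 0.1038 0.1834] [0.4444 0.0976 0.178 ] [0.4663 0.1104 0.1863]
shoe 325 [0.4878 0.0967 0.1494] [0.4719 0.0922 0.1478] [0.5014 0.1018 0.1513]
saddle 510 [0.4509 0.1035 0.1533] [0.4404 0.0923 0.15  ] [0.468  0.1154 0.157 ]
blank [(0.77, [396.7, 254.7, 424.9, 270.3])]
391 ((422.2043762207031, -408.85797119140625), (43.6920166015625, 73.42120361328125), 3.569118022918701) [143.  52. 117.] [ 0.4218 -0.4043  0.0532]
```

View pics/w5.png

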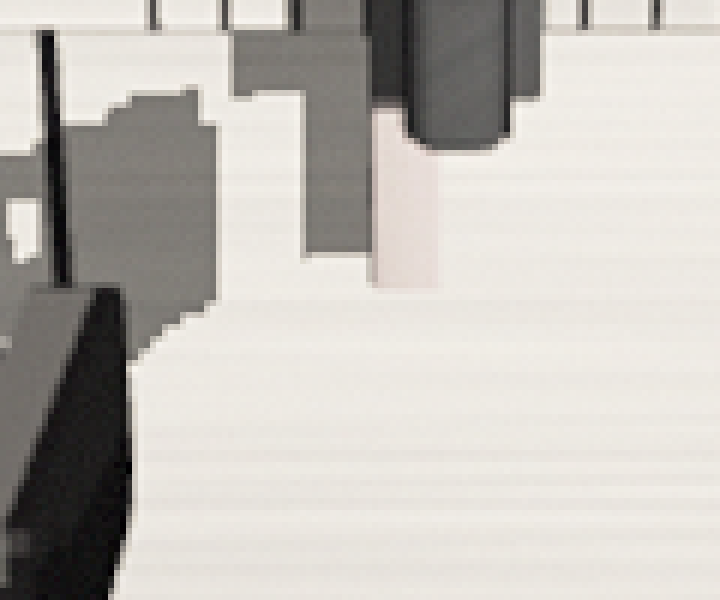

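The shoe face now covers the line. I'll check it once against the slot and measure the blank directly from depth.

```bash
python3 - <<'E'
from h import *
np.set_printoptions(precision=4,suppress=True)
p=shot('wrist'); T,o=tool(); g=cv2.cvtColor(p['img'],6).astype(int)
for v in (222,228,235):
    r=g[v,212:226]; w=np.clip(150-r,0,None)*(r<100); u=212+(w*np.arange(14)).sum()/w.sum(); 
    r2=g[v,268:276]; print(v,'slot',u,atz(p,u,v,.126),r2,'face272@.151',atz(p,272,v,.151))
for u in (223.5,235.5,247.3,259.5,307.5,319.3): print(round(atz(p,u,214,.148)[1],4),end=' ')
print(g[213,220:325])
q=shot('top'); c=cloud(q); c=c[(c[:,2]>.047)&(c[:,2]<.07)&(abs(c[:,0]-.45)<.07)&(abs(c[:,1]+.25)<.08)]
print(len(c),c.mean(0),cv2.minAreaRect((c[:,:2]*1000).astype(np.float32)))
# flat part fit: long axis
X=c[:,:2]-c[:,:2].mean(0); w,V=np.linalg.eigh(X.T@X); print(V[:,1])
E
```

```text
222 slot 217.49433962264152 [0.4775 0.0427 0.126 ] [125 127 116  76  49  51  51  55] face272@.151 [0.468  0.0933 0.151 ]
228 slot 217.56140350877192 [0.4833 0.0425 0.126 ] [126 128 125 130 172 185 184 190] face272@.151 [0.4733 0.0933 0.151 ]
235 slot 218.15320334261838 [0.4902 0.0427 0.126 ] [127 126 123 140 203 223 219 220] face272@.151 [0.4796 0.0933 0.151 ]
0.0527 0.0627 0.0726 0.0828 0.1229 0.1327 [237 237 236 236 237 236 237 237 237 237 237 237 238 242 188  73 203 241
 237 237 237 236 236 236 238 242 180  70 207 243 239 238 238 237 237 239
 243 194  85  33 106 131 128 126 127 126 130 127 130 115  65  35  54  51
  52  54  43  33  50  71  80  92  97  97  98 101 101 101 102 104 104 103
 101  86  57  86 102  98  97  89 203 235 232 232 231 236 158  92 207 235
 230 232 228 230 231 231 233 227 136 119 217 233 230 230 229]
361 [ 0.4479 -0.2494  0.054 ] ((450.3334045410156, -254.749267578125), (43.96767044067383, 74.51476287841797), 22.212987899780273)
[-0.3545  0.935 ]
```

The stop face is within about 0.3 mm of the line (slot at y 0.0427, face at 0.093). Now to the blank.

>>> apply_moves:
  plan:
    - [0.08,0.016,-0.347,0,1.21]
    - [0.08,0.016,-0.347,0,1.21]
    - [0.08,0.016,-0.347,0,1.21]
    - [0.08,0.016,-0.347,0,1.21]
    - [0.08,0.016,-0.347,0,1.21]
    - [0.08,0.016,-0.347,0,1.21]
    - [0.08,0.016,-0.347,0.03,1.21]
    - [0.08,0.016,-0.347,0.06,1.21]
    - [0.08,0.016,-0.347,0.06,1.21]
    - [0.08,0.016,-0.347,0.06,1.21]
    - [0.08,0.016,-0.347,0.06,1.21]
    - [0.08,0.016,-0.347,0.06,1.21]

```text
t: 7.75
tool_pos: [0.4445, -0.2451, 0.3734]
tool_rot: [-1.768, -2.596, -0.0]
contact_force: [0.3, 0.3, 0.1]
opening: 0.0799
grip_force: 0.0
```

```bash
cat > b.py <<'E'
from h import *
np.set_printoptions(precision=4,suppress=True)
p=shot('wrist'); p=shot('wrist'); T,o=tool(); print(o['t'],o['q'],T)
cv2.imwrite('pics/w6.png',p['img'])
c=cloud(p); c=c[(c[:,2]>.045)&(c[:,2]<.062)&(abs(c[:,0]-.45)<.07)&(abs(c[:,1]+.25)<.08)]
print(len(c),c.min(0),c.max(0),cv2.minAreaRect((c[:,:2]*1000).astype(np.float32)))
t=c[(c[:,2]>.05)][:,:2]
best=None
for a in np.radians(np.arange(10,35,.25)):
    yb=np.array([-np.sin(a),np.cos(a)]); xb=np.array([np.cos(a),np.sin(a)])
    Y=t@yb; ye=np.percentile(Y,99.7); f=t[Y>ye-.05]; X=f@xb; w=np.percentile(X,99)-np.percentile(X,1)
    if best is None or w<best[0]: best=(w,a,ye,(np.percentile(X,99)+np.percentile(X,1))/2,xb,yb)
w,a,ye,xc,xb,yb=best
P=xb*xc+yb*(ye-.036)
print('width',w,'deg',np.degrees(a),'end',xb*xc+yb*ye,'grip(y+4)',P)
d=np.r_[P,0]-T[:3,3]; print('tool shift',T[:3,:3].T@d,'roll err', 'tool y angle',np.degrees(np.arctan2(T[1,1],T[0,1])))
E
python3 b.py
```

```text
7.85 [-0.6492 -0.2134  1.9143  0.0001  1.4392 -1.0249] [[-0.3669  0.9302  0.0013  0.4449]
 [ 0.9302  0.3669 -0.0008 -0.2445]
 [-0.0013  0.0009 -1.      0.3746]
 [ 0.      0.      0.      1.    ]]
2989 [ 0.4153 -0.2899  0.0451] [ 0.4763 -0.2108  0.0547] ((448.9465026855469, -252.15179443359375), (44.05397033691406, 73.09368133544922), 22.424808502197266)
width 0.04252517201647954 deg 22.75 end [ 0.4347 -0.2186] grip(y+4) [ 0.4487 -0.2518]
tool shift [-0.0078  0.0005  0.3746] roll err tool y angle 21.526709163306624
```

View pics/w6.png

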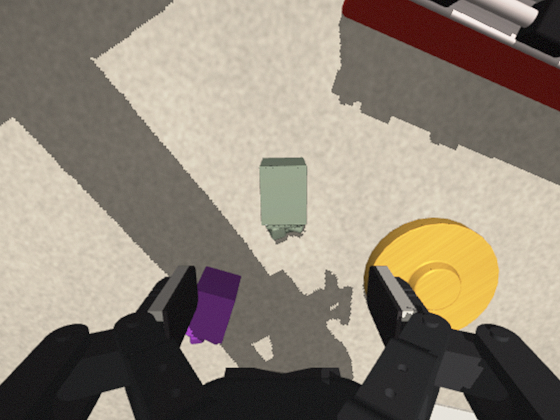

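The grey blank is at (283,195), sawn end up and lined up with the fingers. The purple one is lower left, clear of them. Going down to grasp.

>>> apply_moves:
  plan:
    - [0.08,-0.008,0,0.04,-0.018]
    - [0.08,-0.008,0,0.08,-0.018]
    - [0.08,-0.008,0,0.12,-0.018]
    - [0.08,-0.008,0,0.15,-0.018]
    - [0.08,-0.008,0,0.173,-0.018]
    - [0.08,-0.008,0,0.173,-0.018]
    - [0.0,-0.008,0,0.173,-0.018]
    - [0.0,-0.008,0,0.173,-0.018]
    - [0.0,-0.008,0,0.173,-0.018]
    - [0.0,-0.008,0,0.173,-0.018]
    - [0.0,-0.008,0,0.173,-0.018]
    - [0.0,-0.008,0,0.173,-0.018]
  newtons: 60

```text
t: 8.85
tool_pos: [0.449, -0.2532, 0.204]
tool_rot: [1.744, 2.606, 0.0]
contact_force: [0.9, 1.4, 7.8]
opening: 0.0427
grip_force: 63.4
```

Grasped. Lifting and carrying it above the corner, with the turn.

>>> apply_moves:
  plan:
    - [0.0,0,0,-0.03,0]
    - [0.0,0,0,-0.07,0]
    - [0.0,0,0,-0.11,0]
    - [0.0,0,0,-0.15,0]
    - [0.0,0,0,-0.19,0]
    - [0.0,0.03,0.018,-0.2,0.05]
    - [0.0,0.06,0.036,-0.2,0.15]
    - [0.0,0.09,0.054,-0.2,0.25]
    - [0.0,0.12,0.072,-0.2,0.35]
    - [0.0,0.15,0.09,-0.2,0.379]
    - [0.0,0.18,0.108,-0.2,0.379]
    - [0.0,0.21,0.125,-0.2,0.379]

```text
t: 9.85
tool_pos: [0.4824, -0.0088, 0.4003]
tool_rot: [-2.208, -2.234, 0.001]
contact_force: [1.4, -0.8, -4.1]
opening: 0.0427
grip_force: 63.4
```

```bash
python3 - <<'E'
from h import *
np.set_printoptions(precision=4,suppress=True)
p=shot('wrist');p=shot('wrist'); T,o=tool(); print(o['t'],o['q'],T,o['opening'],o['grip_force'],o['contact_force'])
E
```

```text
9.95 [-0.1687 -0.2962  1.9393  0.002   1.4997 -0.1872] [[-0.0183  0.9998 -0.0009  0.4825]
 [ 0.9998  0.0184  0.0021 -0.0067]
 [ 0.0022 -0.0009 -1.      0.4002]
 [ 0.      0.      0.      1.    ]] 0.04271099831006654 63.356308937072754 [ 0.6744  0.2299 -4.805 ]
```

>>> apply_moves:
  plan:
    - [0.0,0.025,0.005,0,0.005]
    - [0.0,0.045,0.011,0.01,0.005]
    - [0.0,0.05,0.011,0.03,0.005]
    - [0.0,0.05,0.011,0.05,0.005]
    - [0.0,0.05,0.011,0.055,0.005]
    - [0.0,0.05,0.011,0.055,0.005]
    - [0.0,0.05,0.011,0.055,0.005]

```text
t: 10.53
tool_pos: [0.4933, 0.039, 0.3459]
tool_rot: [-2.214, -2.228, 0.001]
contact_force: [0.4, -0.4, -3.8]
opening: 0.0428
grip_force: 63.2
```

```bash
python3 - <<'E'
from h import *
np.set_printoptions(precision=4,suppress=True)
p=shot('wrist');p=shot('wrist'); T,o=tool(); print(o['t'],T,o['opening'],o['grip_force'],o['contact_force'])
cv2.imwrite('pics/w7.png',p['img'])
c=cloud(p)
def s(n,z0,z1,x0,x1,y0,y1):
    t=c[(c[:,2]>z0)&(c[:,2]<z1)&(c[:,0]>x0)&(c[:,0]<x1)&(c[:,1]>y0)&(c[:,1]<y1)]
    print(n,len(t), *( (np.percentile(t,1,axis=0),np.percentile(t,99,axis=0)) if len(t) else ()))
s('shoe',.146,.1535,.471,.51,.08,.12); s('tab',.178,.19,.44,.47,.09,.12)
s('fence',.144,.149,.44,.48,.12,.16)
s('blanktop',.19,.21,.45,.53,.03,.1); s('blankend',.15,.18,.45,.53,.03,.1)
E
```

```text
10.6333 [[-0.0062  1.      0.0026  0.4938]
 [ 1.      0.0062 -0.0003  0.039 ]
 [-0.0003  0.0026 -1.      0.3473]
 [ 0.      0.      0.      1.    ]] 0.04302454869131811 63.18827033042908 [ 0.4666 -0.5615 -3.8391]
shoe 1258 [0.4711 0.0929 0.1472] [0.5019 0.1069 0.1526]
tab 1746 [0.4462 0.0979 0.1786] [0.4672 0.1109 0.186 ]
fence 3072 [0.4469 0.1204 0.1447] [0.4628 0.1596 0.1483]
blanktop 12702 [0.4619 0.0306 0.1909] [0.5265 0.0766 0.2087]
blankend 2043 [0.4529 0.0496 0.15  ] [0.5158 0.0998 0.1798]
```

View pics/w7.png

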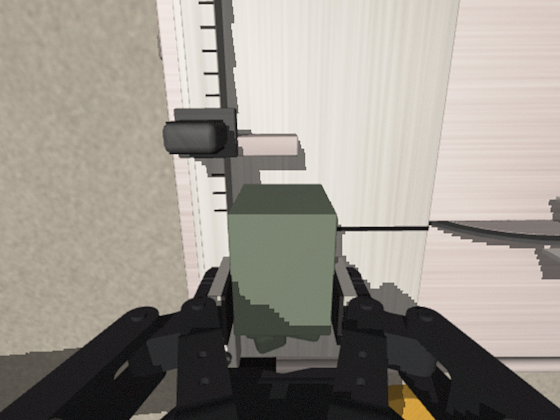

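The blank is held square, about 16 mm from the stop and 9 mm from the fence. Lowering it to the carriage.

>>> apply_moves:
  plan:
    - [0.0,0,0,0.008,-0.005]
    - [0.0,0,0,0.013,-0.005]
    - [0.0,0,0,0.015,-0.005]
    - [0.0,0,0,0.015,-0.005]
    - [0.0,0,0,0.015,-0.005]
    - [0.0,0,0,0.015,-0.005]

```text
t: 11.13
tool_pos: [0.4934, 0.0395, 0.3306]
tool_rot: [-2.208, -2.235, 0.0]
contact_force: [-0.5, 0.1, -3.9]
opening: 0.0426
grip_force: 63.6
```

>>> apply_moves:
  plan:
    - [0.0,0,0,0.001,0]
    - [0.0,0,0,0.001,0]
    - [0.0,0,0,0.0015,0]
    - [0.0,0,0,0.0015,0]

```text
t: 11.47
tool_pos: [0.4935, 0.0396, 0.3301]
tool_rot: [2.208, 2.235, 0.0]
contact_force: [-1.8, 0.7, 2.0]
opening: 0.0426
grip_force: 64.1
```

>>> apply_moves:
  plan:
    - [0.0,0.004,-0.003,0,0]
    - [0.0,0.008,-0.005,0,0]
    - [0.0,0.012,-0.007,0,0]
    - [0.0,0.013,-0.008,0,0]
    - [0.0,0.013,-0.008,0,0]
    - [0.0,0.013,-0.008,0,0]

```text
t: 11.97
tool_pos: [0.4855, 0.0527, 0.3301]
tool_rot: [2.207, 2.234, 0.002]
contact_force: [1.1, -0.2, 3.9]
opening: 0.0428
grip_force: 64.3
```

>>> apply_moves:
  plan:
    - [0.0,0,-0.0007,0,0]
    - [0.0,0,-0.0014,0,0]
    - [0.0,0,-0.0014,0,0]

```text
t: 12.22
tool_pos: [0.4845, 0.0526, 0.3301]
tool_rot: [2.206, 2.233, 0.006]
contact_force: [6.7, 1.2, 2.5]
opening: 0.0429
grip_force: 64.2
```

>>> apply_moves:
  plan:
    - [0.0,0.001,0,0,0]
    - [0.0,0.002,0,0,0]
    - [0.0,0.002,0,0,0]

```text
t: 12.47
tool_pos: [0.4846, 0.0536, 0.3301]
tool_rot: [2.204, 2.231, 0.001]
contact_force: [5.5, -5.3, 2.0]
opening: 0.0428
grip_force: 64.2
```

>>> apply_moves:
  plan:
    - [0.0,0.0004,0,0,0]
    - [0.0,0.0004,0,0,0]
    - [0.0,0.0004,0,0,0]

```text
t: 12.72
tool_pos: [0.4846, 0.0538, 0.3301]
tool_rot: [2.204, 2.231, -0.0]
contact_force: [5.7, -4.9, 2.6]
opening: 0.0427
grip_force: 64.2
```

```bash
python3 - <<'E'
from h import *
np.set_printoptions(precision=4,suppress=True)
p=shot('wrist'); T,o=tool(); print(o['t'],T,o['contact_force'],o['wrist_torque'])
cv2.imwrite('pics/w8.png',cv2.resize(p['img'][90:240,160:360],(800,600),interpolation=0))
c=cloud(p)
def s(n,z0,z1,x0,x1,y0,y1):
    t=c[(c[:,2]>z0)&(c[:,2]<z1)&(c[:,0]>x0)&(c[:,0]<x1)&(c[:,1]>y0)&(c[:,1]<y1)]
    print(n,len(t), *( (np.percentile(t,1,axis=0),np.percentile(t,99,axis=0)) if len(t) else ()))
s('shoe',.146,.1535,.471,.51,.08,.12); s('tab',.178,.19,.44,.47,.09,.12)
s('blanktop',.174,.186,.47,.5,.05,.097)
e=c[(c[:,2]>.158)&(c[:,2]<.172)&(c[:,0]>.47)&(c[:,0]<.505)&(c[:,1]>.08)&(c[:,1]<.1)];print(len(e),e.mean(0))
E
```

```text
12.7667 [[-0.0119  0.9999  0.004   0.4846]
 [ 0.9999  0.0119 -0.0039  0.0538]
 [-0.004   0.004  -1.      0.3301]
 [ 0.      0.      0.      1.    ]] [ 5.4235 -6.6991  1.4873] [-1.1403 -0.9754  0.1721]
shoe 1717 [0.4711 0.0904 0.1463] [0.5046 0.1035 0.1532]
tab 2088 [0.4461 0.0908 0.1783] [0.4672 0.1112 0.186 ]
blanktop 6687 [0.4703 0.0505 0.1752] [0.4997 0.0908 0.18  ]
750 [0.4873 0.0907 0.1655]
```

View pics/w8.png

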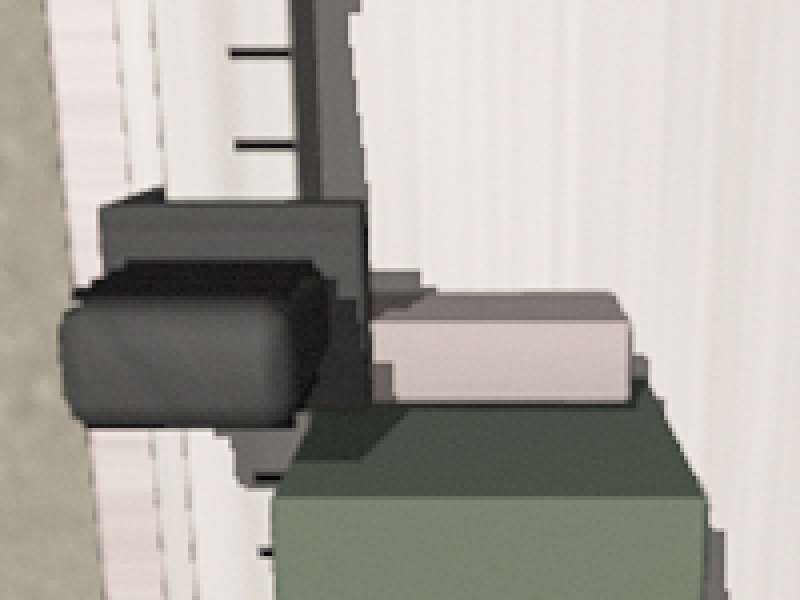

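The view shows the end face right behind the shoe (shoe edge at row 403 of the crop). The depth at that seam will tell whether there is a gap.

```bash
python3 - <<'E'
from h import *
np.set_printoptions(precision=4,suppress=True)
p=shot('wrist'); T,o=tool(); print(o['t'],T[:3,3],o['contact_force'])
for v in (174,178,182,186,188,189,190,191,192,193,194,198,204,208,212): print(v,world(p,285,v,p['range_z'][v,285]))
E
```

```text
12.8167 [0.4846 0.0538 0.3301] [ 5.8708 -7.2056  2.1569]
174 [0.4868 0.1006 0.1491]
178 [0.4868 0.099  0.1506]
182 [0.4869 0.0968 0.1493]
186 [0.4869 0.0949 0.1494]
188 [0.4869 0.094  0.1499]
189 [0.4869 0.0933 0.1491]
190 [0.487  0.0908 0.1414]
191 [0.487  0.0908 0.1434]
192 [0.487  0.0908 0.1451]
193 [0.487  0.0909 0.1474]
194 [0.4869 0.091  0.15  ]
198 [0.4869 0.0909 0.1564]
204 [0.4867 0.0907 0.1657]
208 [0.4867 0.0908 0.1715]
212 [0.4866 0.0909 0.1772]
```

The gap is still about 2.2 mm, so that force is friction. I'll ease the downward and fence push and advance to the stop.

>>> apply_moves:
  plan:
    - [0.0,0,0.0006,-0.0003,0]
    - [0.0,0.0008,0.0006,-0.0004,0]
    - [0.0,0.0016,0.0006,-0.0004,0]
    - [0.0,0.002,0.0006,-0.0004,0]
    - [0.0,0.002,0.0006,-0.0004,0]

```text
t: 13.23
tool_pos: [0.4849, 0.0559, 0.33]
tool_rot: [2.205, 2.231, -0.002]
contact_force: [5.2, -5.1, 1.1]
opening: 0.0426
grip_force: 64.2
```

```bash
cat > g.py <<'E'
from h import *
np.set_printoptions(precision=4,suppress=True)
p=shot('wrist'); T,o=tool(); print(o['t'],T[:3,3],o['contact_force'],o['wrist_torque'])
c=cloud(p)
def m(z0,z1,y0,y1,k): 
    t=c[(c[:,2]>z0)&(c[:,2]<z1)&(c[:,0]>.475)&(c[:,0]<.498)&(c[:,1]>y0)&(c[:,1]<y1)]; return np.median(t[:,1]) if k is None else np.percentile(t[:,1],k)
print('end',m(.158,.172,.08,.1,None),'shoe lo/hi',m(.1475,.1525,.0925,.12,1),m(.1475,.1525,.0925,.12,99))
t=c[(c[:,2]>.18)&(c[:,2]<.19)&(c[:,0]>.445)&(c[:,0]<.467)&(c[:,1]>.09)&(c[:,1]<.12)];print('tab',np.percentile(t[:,1],[2,50,98]))
for v in (186,188,189,190,191,192,194): print(v,world(p,285,v,p['range_z'][v,285])[1:],end=';')
E
python3 g.py
```

```text
13.2833 [0.4849 0.0559 0.33  ] [ 4.9072 -6.5525  1.5432] [-1.1061 -0.7177  0.1581]
end 0.092827573466188 shoe lo/hi 0.09262550413553644 0.10297699131320755
tab [0.099  0.1054 0.1105]
186 [0.0968 0.1489];188 [0.0959 0.1491];189 [0.0955 0.1493];190 [0.0951 0.1498];191 [0.0944 0.1489];192 [0.0941 0.1499];194 [0.0929 0.1489];
```

>>> apply_moves:
  plan:
    - [0.0,0.0005,0,0,0]
    - [0.0,0.0005,0,0,0]
    - [0.0,0.0005,0,0,0]

```text
t: 13.53
tool_pos: [0.4849, 0.056, 0.3301]
tool_rot: [2.205, 2.231, -0.003]
contact_force: [4.3, -7.7, 1.3]
opening: 0.0428
grip_force: 64.2
```

```bash
python3 g.py
```

```text
13.5833 [0.4849 0.0561 0.3301] [ 5.7251 -8.6468  1.8973] [-1.3616 -0.6764  0.1351]
end 0.09278693734416504 shoe lo/hi 0.09264238301622882 0.10293596252287114
tab [0.0991 0.1054 0.1106]
186 [0.0969 0.1494];188 [0.096  0.1495];189 [0.0954 0.1492];190 [0.0949 0.1489];191 [0.0944 0.1489];192 [0.094  0.1493];194 [0.093  0.1495];
```

>>> apply_moves:
  plan:
    - [0.0,0.0003,-0.0005,0,0]
    - [0.0,0.0006,-0.001,0,0]
    - [0.0,0.0006,-0.001,0,0]
    - [0.0,0.0006,-0.001,0,0]
    - [0.0,0.0006,-0.001,0,0]

```text
t: 14.0
tool_pos: [0.4844, 0.0563, 0.3301]
tool_rot: [2.203, 2.229, -0.001]
contact_force: [7.9, -9.4, -0.7]
opening: 0.0428
grip_force: 63.9
```

```bash
python3 g.py
```

```text
14.05 [0.4844 0.0563 0.3301] [ 8.0525 -9.8353 -0.0831] [-1.6173 -1.3149  0.2577]
end 0.09289812491830476 shoe lo/hi 0.09264627355745927 0.10296879730049174
tab [0.0993 0.1055 0.1106]
186 [0.0971 0.1497];188 [0.0961 0.1498];189 [0.0956 0.1497];190 [0.095  0.1491];191 [0.0947 0.1499];192 [0.0942 0.15  ];194 [0.093  0.1494];
```

>>> apply_moves:
  plan:
    - [0.0,0.0003,0,0.0003,0]
    - [0.0,0.0006,0,0.0003,0]
    - [0.0,0.0006,0,0.0003,0]
    - [0.0,0.0006,0,0.0003,0]
    - [0.0,0.0006,0,0.0003,0]

```text
t: 14.47
tool_pos: [0.4844, 0.0566, 0.3301]
tool_rot: [2.202, 2.228, -0.003]
contact_force: [7.2, -10.9, 0.8]
opening: 0.0432
grip_force: 64.1
```

```bash
python3 g.py; python3 - <<'E'
from h import *
p=shot('wrist'); T,o=tool(); c=cloud(p)
t=c[(c[:,2]>.172)&(c[:,2]<.185)&(c[:,0]>.455)&(c[:,0]<.515)&(c[:,1]>.06)&(c[:,1]<.095)]
A=np.c_[t[:,:2],np.ones(len(t))]; k=np.linalg.lstsq(A,t[:,2],rcond=None)[0]; print('tilt',k,'z',t[:,2].mean())
e=c[(c[:,2]>.155)&(c[:,2]<.172)&(c[:,0]>.466)&(c[:,0]<.503)&(c[:,1]>.085)&(c[:,1]<.098)]
print('end yaw slope (want .012)',np.polyfit(e[:,0],e[:,1],1)[0],'xrange',np.percentile(t[:,0],[.5,99.5]))
print(o['tool_rot'],o['contact_force'],o['dq'])
E
```

```text
14.5167 [0.4844 0.0566 0.3301] [  7.1996 -11.9312   0.9063] [-1.9567 -1.1014  0.2985]
end 0.09291999872921719 shoe lo/hi 0.0926395233511757 0.10300363943494394
tab [0.0994 0.1056 0.1107]
186 [0.0969 0.1487];188 [0.0965 0.1511];189 [0.0956 0.1495];190 [0.0951 0.1497];191 [0.0945 0.1492];192 [0.0941 0.1496];194 [0.0931 0.1495];tilt [ 0.00364457 -0.03912305  0.17981978] z 0.17856062803321957
end yaw slope (want .012) 0.007954345868937939 xrange [0.45785715 0.51220124]
[ 2.20221539  2.22823569 -0.00279728] [  7.62508651 -12.24097621   2.03649503] [-0.00044374 -0.0009725  -0.00013781 -0.00150951 -0.00066841  0.0005627 ]
```

```bash
python3 - <<'E'
from h import *
p=shot('wrist'); T,o=tool(); c=cloud(p)
t=c[(c[:,2]>.175)&(c[:,2]<.1825)&(c[:,0]>.468)&(c[:,0]<.5)&(c[:,1]>.055)&(c[:,1]<.0915)]
A=np.c_[t[:,:2],np.ones(len(t))]; k=np.linalg.lstsq(A,t[:,2],rcond=None)[0]; print('tilt',k[:2],len(t))
for y in np.arange(.055,.095,.004): q=t[abs(t[:,1]-y)<.002]; print(round(y,3),np.median(q[:,2]).round(4) if len(q) else None,end=' ')
e=c[(c[:,2]>.153)&(c[:,2]<.175)&(c[:,0]>.47)&(c[:,0]<.5)&(c[:,1]>.089)&(c[:,1]<.097)]
print('end tilt',np.polyfit(e[:,2],e[:,1],1)[0]); print(o['contact_force'])
E
```

```text
tilt [ 0.00431323 -0.00318815] 6191
0.055 0.1787 0.059 0.1788 0.063 0.1788 0.067 0.1788 0.071 0.1787 0.075 0.1787 0.079 0.1787 0.083 0.1787 0.087 0.1787 0.091 0.1787 end tilt -0.008458530770307603
[  6.80474391 -12.05241627   1.304492  ]
```

The blank lies flat and square with both contacts loaded, and the stop hasn't moved. Handing in.

```bash
python3 -c "
from station import ctrl
print(ctrl.finish_job())"
```

```text
the job is handed in; nothing more can be done
None
```

The job is handed in, with no verdict returned: the stop was left within about 0.5 mm of the 50 mm line, and the blank is held flat and square in the corner, pushed with about 7 N towards the fence and 12 N towards the stop (friction included).

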